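# Disconnect the test gauge from the bench air coupler

### The job

The pressure check on the bench air outlet is finished: turn the coupler's spring sleeve anticlockwise (seen looking at the gauge's dial) until its notch lines up with the red lock pin, pull the sleeve back until the gauge kicks loose, and let the sleeve spring fully forward again. Then draw the gauge straight out and lay it gently on its side, flat on the floor of the tray's empty compartment. Never drop the gauge or let it touch the bench, and leave the tools and things around where they are.

Things in the scene. Friction and masses are not known exactly. Their poses are not given: they have to be found in the camera images.
- manifold: Fixed bench air manifold: aluminium block 50 x 170 x 50 mm (z from 65 to 115 mm) on a steel foot, shut-off valve with red lever behind. Origin: centre of the foot's underside, on the bench; z up, +x from the front face (x = -25 mm), which carries the coupler, to the back. The coupler's axis is level, along x, at y = +35 mm, z = 90 mm. A short blanking plug is on the same face at y = -45 mm.
- outlet (a point): Where the coupler's axis leaves the block's front face; axes as the manifold. Fixed parts of the coupler, measured from here outwards (manifold -x): hex 30 mm across flats from 8 to 38 mm, barrel 26 mm diameter from 38 mm to the mouth at 96 mm.
- mouth (a point): Centre of the coupler's mouth, on its axis, 96 mm in front of the block's face. Axes as the manifold.
- sleeve (a joint): Slide of the spring sleeve along the coupler axis, m: 0 = fully forward, 0.010 = fully back on its stop (towards the block, manifold +x). The spring pushes it forward with 7 N at 0, 12 N at 0.010. Locked, it goes back only 1.5 mm then stops. Unlocked, about 13 N pulls it fully back; at 4.5 to 8 mm the latch lets go and a valve spring pushes the gauge 16 mm out of the mouth. Let go, it snaps to 0.
- sleeve_mid (a point): Centre of the spring sleeve when forward, on the coupler axis; axes as the manifold. The point does not move. Sleeve: fluted brass tube 36 mm outer diameter, 42 mm long, reaching from 52 to 94 mm off the block's face when forward. It also turns endlessly about the coupler axis, with light friction (0.03 N m), and stays where it is left.
- lock_pin (a point): Top of the red lock pin (4 mm wide) on top of the barrel, behind the sleeve. The sleeve's notch, a 10 mm wide cut in its rear rim with a red line along the sleeve ahead of it, starts 0.3 to 0.9 rad from the pin: turn the sleeve that far anticlockwise, looking at the dial (negative turn about manifold +x). The angle is not reported: feel or look for it. In line within 0.12 rad, it unlocks.
- gauge: Loose test gauge, 0.13 to 0.21 kg, on the coupler's axis: octagonal black rubber case 52 mm across flats with white dial, brass hex neck 24 mm across flats, steel plug 16 mm diameter. Origin: centre of the case, on the axis; +x from dial to plug: dial front -18 mm, case -15 to 15, neck 15 to 39, plug 39 to 75 mm. Lying on a case flat its axis is level and its origin 26 mm above the support.
- plug_tip (a point): End of the gauge's plug, on its axis, 75 mm from the gauge's origin. Latched it is 34 mm deep in the mouth; kicked loose it is still 18 mm deep, and the gauge stays hanging there with a sag of about 3 degrees.
- tray: Fixed blue instrument tray 170 (x) x 280 (y) x 30 mm high, walls and floor 5 mm thick, open top. Origin: centre of the underside. A divider along x at y = 0, 26 mm high, makes two compartments of 160 x 132 mm inside, centred at y = +69 mm (empty, for the gauge) and y = -69 mm (holds the spare adapter).
- table: The bench top, level, at z = 0.
- adapter: Bystander: loose brass hex adapter, 76 mm long, lying in the tray's other compartment. Origin: centre of its underside.
- spool: Bystander: yellow flanged wire spool standing upright, 64 mm diameter, 46 mm high. Origin: centre of its underside.
- driver: Bystander: red screwdriver lying on the bench, 200 mm long along its x, 26 mm high. Origin: under its middle.
- multimeter: Bystander: yellow and black handheld multimeter lying on its back, 150 (x) x 75 x 43 mm. Origin: centre of its underside.
- solvent: Bystander: white bottle with red cap and blue label, 60 mm diameter, 150 mm high. Origin: centre of its underside.
- reel: Bystander: copper-coloured flanged reel standing upright, 60 mm diameter, 60 mm high. Origin: centre of its underside.
Not all that is in view belongs to the job. What is meant by the gauge is not green or pink, and is the larger of those in its own colour.

How it is judged:
By the outcome, as a careful person would: the job done as asked, in the order asked, and still so for the second after the job is handed in, with the robot touching nothing.
It also fails if it takes over 58 s, if anything falls off the work surface, if the arm or the gripper's body presses on something with over 40 N, if the wrist force passes 120 N, or if a joint passes its speed limit or range.

### The arm

A 6-joint arm with a two-finger parallel gripper is mounted at the origin on the work surface. World frame = base frame: x ahead of the robot, y to its left, z up, the work surface at z = 0. Lengths are in m, angles in rad, forces in N, time in s.
With the tool pointing down it reaches from about 0.15 to 0.775 m from the base axis. Payload 6.1 kg.
Tool frame: the origin (TCP) lies at the very end of the fingers, on their centre line; the grasp point (between the pads) lies 19 mm behind it (tcp_to_grasp is the distance from the TCP to the grasp point, in m); z points along the fingers, x is the direction in which the jaws open and shut, and the axes are right-handed (so a half turn about z gives the same grasp; the last joint's range is limited). The gripper opens to 85 mm and grips with 20 to 120 N. Pads are 22 mm wide; open, the fingers measure 114 mm over their backs; the gripper's body (76 mm by 85 mm) begins 54 mm behind the grasp point. The pads swing forward as they close: fully open they stand 13 mm farther back than shut.
Start: joints at [1.134, 0.126, -0.04, 1.405, 0, 1.571], TCP at [0.222, 0.476, 0.231] pointing down, gripper open.
Joint ranges: [-2.72, 2.72], [-0.95, 1.95], [-1.27, 1.35], [-1.78, 2.02], [-1.46, 1.47], [-3.14, 3.14]. Speed limits (rad/s): [2.39, 2.39, 3.01, 3.14, 3.14, 3.14].

### API

Orientations are given as a unit quaternion [x, y, z, w].
In Python, from station import * gives the robot as it stands.
- The arm moves only by the tool drive_tool, never from a script. Its argument "motion" is a list of rows, each a list of 7 numbers: the opening, from 0 (shut) to 1 (fully open), then the shift along the world's x, y, z normalised to -1 to 1, where 1 is 100 cm, then the turn, a rotation vector about the world's x, y, z normalised to -1 to 1, where 1 is pi/2 rad. In form: [[hand, tx, ty, tz, wx, wy, wz], ...]. A call has 1 to 12 rows; each row is the pose to reach, as a shift and turn from the pose commanded when the call began; what a row does not reach only later rows make up. A row lasts 1/8 s, in which the tool goes at most 62.5 mm and 10.7 degrees, less where a joint would pass 70% of its speed; a pose out of reach is approached as far as the arm can. A call with a number of a shift or a turn outside -1 to 1 is refused whole. A call with a gripper value outside its range is refused whole. The fingers move at their own pace and stop on an object; "newtons" is the grip in N (left out, the last holds). Time passes only in rows, so rows that repeat a pose let the fingers close. It gives the time, the measured TCP pose, the force and the opening at its end, in the units of the state.
- state(): the state, without advancing time (a new reading comes with each control period).
- read_camera(name): name is "side" or "top"; returns the picture (420x560x3 uint8, red, green, blue); there is no depth.
- camera_info(name): a dict with "fx", "fy", "cx", "cy" (pixels), "k1" (the pictures are not rectified: a ray, as slopes to the right and down, at radius r is drawn at 1 + k1 r^2 times it, then the intrinsics apply), "T" (4x4, takes a point from camera to world coordinates). Camera axes: x right, y down, z forward; pixel columns grow to the right and rows downward; lengths in m; the calibration is good to about 2 mm. A picture is of the moment at which its call begins. camera_info takes no time and is no camera call.
- job_done(): hands the job in, once; it reports no verdict.
Trained networks look in the newest picture that a camera, given by its name, has taken for a name from the list of things; names that differ only in an ending like _2 or _b are one class to them, and where a whole thing is asked for, a point or a joint stands for the part that bears it (a point fixed in the world has none). Each returns a list of dicts, best first, with "score" (0 to 1); they miss things now and then, are a little off and sometimes report something else, mostly with a low value. They report only what shows in the picture. A call takes as long as a camera call. They do not tell look-alikes from the thing itself.
- masks_of(camera, label): "region" (420x560 bool, what is visible of it) and "pixel" ([column, row] in pixels, amid what is visible of it).
- mark_of(camera, label): "pixel" ([column, row] in pixels: a listed point, or the origin of a listed thing).
The state is a dict: "time": time; "joint_positions": joint angles; "joint_velocities": joint speeds; "effort": joint torques, N m; "tool_pos": TCP position; "eef_rot": TCP orientation; "ft_force": force on the tool from outside, world axes, zero at the start; "ft_torque": the same for the moment, N m; "opening": finger opening in m.
Only numpy, scipy, OpenCV 4.12 (cv2) and the standard library are available. Lean on these libraries where they do the work, as an engineer would, in place of code of your own. Each camera call takes 0.05 s, during which the arm holds its last target. There are 200 camera calls.

## Working session

There is one attempt and no reset: what is moved stays moved. The work goes in short steps, Python scripts to look and compute and a tool call to move; the robot and the scene stay as the last step left them, time stands still between calls to the robot, and variables do not carry over. Pictures are saved under pics/ and viewed, about 8 in all and at most 12, crops included, and the job is handed in when it is done.

Besides the shell and the picture viewer there is one more tool, called as name(argument=value, ...), one argument or row to a line, values as JSON. drive_tool: Moves the arm, as the interface text tells. Scaled input: -1 to 1 covers 100 cm each way for a shift and pi/2 rad each way for a turn. Its arguments: {"type":"object","properties":{"motion":{"type":"array","items":{"type":"array","items":{"type":"number","minimum":-1,"maximum":1}}},"newtons":{"type":"number"}},"required":["motion"]}

```bash
mkdir -p pics; cat > h.py <<'E'
from station import *
import numpy as np, cv2
def snap(cam,name,crop=None,scale=1):
    im=np.asarray(read_camera(cam))[:,:,::-1].copy()
    if crop: x0,y0,x1,y1=crop; im=im[y0:y1,x0:x1]
    if scale!=1: im=cv2.resize(im,None,fx=scale,fy=scale,interpolation=cv2.INTER_CUBIC)
    cv2.imwrite('pics/'+name,im)
def ray(cam,px):
    c=camera_info(cam);T=np.array(c['T'])
    d=np.array([(px[0]-c['cx'])/c['fx'],(px[1]-c['cy'])/c['fy']]);u=d.copy()
    for _ in range(20): u=d/(1+c['k1']*(u@u))
    v=T[:3,:3]@np.array([u[0],u[1],1]);return T[:3,3],v/np.linalg.norm(v)
def atz(cam,px,z):
    o,v=ray(cam,px);return o+v*(z-o[2])/v[2]
def proj(cam,p):
    c=camera_info(cam);T=np.array(c['T']);q=T[:3,:3].T@(np.array(p)-T[:3,3]);u=q[:2]/q[2]
    u=u*(1+c['k1']*(u@u));return [c['fx']*u[0]+c['cx'],c['fy']*u[1]+c['cy']]
def tri(p1,p2,a='side',b='top'):
    A=np.zeros((3,3));B=np.zeros(3);L=[]
    for c,p in((a,p1),(b,p2)):
        o,v=ray(c,p);M=np.eye(3)-np.outer(v,v);A+=M;B+=M@o;L.append((o,v))
    x=np.linalg.solve(A,B);return x,[np.linalg.norm((np.eye(3)-np.outer(v,v))@(x-o)) for o,v in L]
E
python3 - <<'E'
from h import *
s=snap('side','s0.png');snap('top','t0.png')
a=cv2.imread('pics/s0.png');b=cv2.imread('pics/t0.png')
for c in('side','top'):
    print(c,np.round(camera_info(c)['T'],3).tolist(),camera_info(c)['fx'])
    for l in['manifold','outlet','mouth','sleeve_mid','lock_pin','gauge','plug_tip','tray','adapter','spool','driver','multimeter','solvent','reel']:
        print(l,[(np.round(d['pixel']).tolist(),round(d['score'],2)) for d in mark_of(c,l)][:4])
print(state())
E
```

```text
side [[0.994, -0.071, 0.079, 0.444], [-0.105, -0.744, 0.66, -0.694], [0.012, -0.664, -0.747, 0.955], [0.0, 0.0, 0.0, 1.0]] 485.92360717942717
manifold [([326.0, 190.0], 0.89)]
outlet [([309.0, 169.0], 0.89), ([379.0, 318.0], 0.44)]
mouth [([288.0, 188.0], 0.73), ([290.0, 374.0], 0.7)]
sleeve_mid [([296.0, 180.0], 0.74)]
lock_pin [([305.0, 171.0], 0.92)]
gauge [([282.0, 195.0], 0.78), ([200.0, 245.0], 0.65), ([335.0, 240.0], 0.57), ([315.0, 276.0], 0.55)]
plug_tip [([215.0, 226.0], 0.96), ([317.0, 235.0], 0.79), ([297.0, 179.0], 0.78), ([310.0, 257.0], 0.52)]
tray [([292.0, 370.0], 0.92)]
adapter [([306.0, 410.0], 0.87)]
spool [([245.0, 182.0], 0.87), ([304.0, 170.0], 0.59), ([292.0, 185.0], 0.39)]
driver [([249.0, 251.0], 0.74), ([330.0, 190.0], 0.3)]
multimeter [([379.0, 319.0], 0.59)]
solvent [([250.0, 147.0], 0.87), ([377.0, 317.0], 0.31)]
reel [([284.0, 140.0], 0.91)]
top [[0.05, -0.979, 0.199, 0.276], [-0.999, -0.05, 0.006, 0.056], [0.004, -0.199, -0.98, 1.256], [0.0, 0.0, 0.0, 1.0]] 448.89677491259465
manifold [([218.0, 152.0], 0.77)]
outlet [([212.0, 157.0], 0.94)]
mouth [([23
[... 557 characters left out ...]
6.0], 0.51)]
{'time': 1.5, 'joint_positions': array([ 1.13401407e+00,  1.25814859e-01, -3.96167275e-02,  1.40536853e+00,
        2.47566643e-05,  1.57078018e+00]), 'joint_velocities': array([-0.00233284,  0.00159225, -0.00087915,  0.00216175,  0.00038158,
       -0.00076607]), 'effort': array([-7.72571257e-04, -4.35701430e+01,  3.53086352e+01,  1.45909005e-03,
       -2.79230795e-05,  2.84780903e-06]), 'tool_pos': array([0.22207861, 0.4757075 , 0.23127906]), 'eef_rot': array([ 8.43507965e-01,  5.37116666e-01, -8.24811886e-06, -9.42274522e-06]), 'ft_force': array([0.72762077, 0.33641716, 0.49177826]), 'ft_torque': array([-0.00397098,  0.06371742,  0.00334341]), 'opening': 0.08505624733672522}
```

View pics/s0.png

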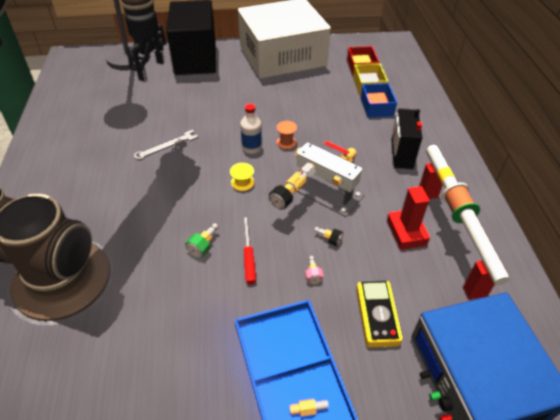

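View pics/t0.png

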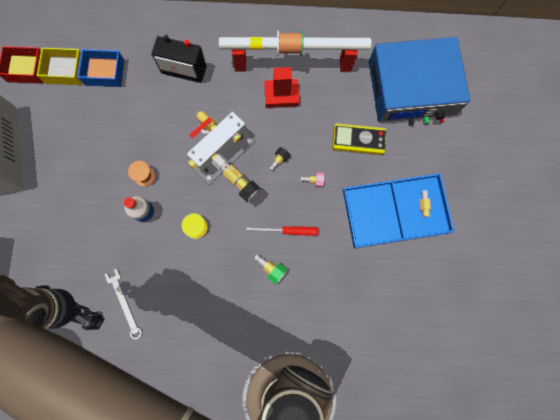

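Side view: the big black gauge in the coupler is at (282,195). The look-alikes are green (200,245), pink (315,276) and small black (335,240). In the top view these are (252,190), (277,272), (318,177) and (282,155). I choose the larger black one, latched in the coupler. The tray's empty compartment is at side (285,340), top (372,215).

```bash
python3 - <<'E'
from h import *
snap('side','s1.png',(250,120,390,225),5)
P={'outlet':((309,169),(212,157)),'mouth':((288,188),(238,180)),'sleeve_mid':((296,180),(233,174)),'lock_pin':((305,171),(223,167)),'gauge':((282,195),(249,192)),'manifold':((326,190),(218,152)),'tray':((292,370),(396,211)),'solvent':((250,147),(144,208)),'spool':((245,182),(196,226)),'reel':((284,140),(145,176))}
for k,(a,b) in P.items():
    x,e=tri(a,b);print(k,np.round(x,4),np.round(e,4))
# tray corners top view by colour
im=np.asarray(read_camera('top'));masks=masks_of('top','tray')
m=masks[0]['region'].astype(np.uint8);cs,_=cv2.findContours(m,0,2);c=max(cs,key=cv2.contourArea);bx=cv2.boxPoints(cv2.minAreaRect(c))
for p in bx:print('tray corner',p,np.round(atz('top',p,.03),4))
E
```

```text
outlet [0.6211 0.2391 0.0768] [0.0021 0.0021]
mouth [0.5569 0.1627 0.0882] [0.0026 0.0026]
sleeve_mid [0.5744 0.1767 0.0992] [0.0017 0.0017]
lock_pin [0.5968 0.2051 0.0997] [0.0062 0.0062]
gauge [0.5317 0.1319 0.0939] [0.0046 0.0046]
manifold [ 0.6675  0.2364 -0.0066] [0.0033 0.0033]
tray [ 0.5131 -0.2808  0.0107] [0.0017 0.0017]
solvent [0.4779 0.4303 0.0039] [0.0071 0.0071]
spool [0.445  0.281  0.0015] [0.0035 0.0035]
reel [0.5745 0.4349 0.0171] [0.0006 0.0006]
tray corner [341.58017 188.19678] [ 0.565  -0.1231  0.03  ]
tray corner [443.7607  171.71606] [ 0.6278 -0.4123  0.03  ]
tray corner [453.54263 232.36414] [ 0.4558 -0.4352  0.03  ]
tray corner [351.3621  248.84485] [ 0.3965 -0.1533  0.03  ]
```

View pics/s1.png

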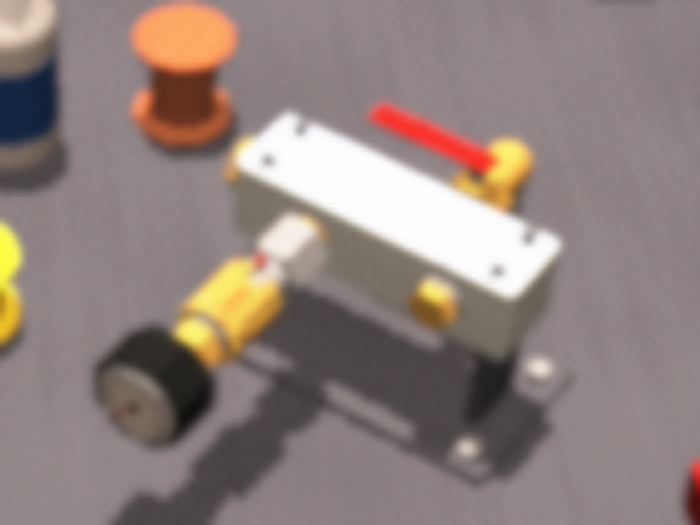

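Crop: the large black octagonal gauge with a grey dial is plugged into the brass sleeve at crop (235,300), and the red pin is at crop (262,262), which is side px (302,172). That confirms the choice. Next I fit poses.

```bash
python3 - <<'E'
from h import *
from scipy.optimize import least_squares
top=np.asarray(read_camera('top'))[:,:,::-1]
g=top.min(2)[100:200,180:260]; m=(g>150).astype(np.uint8)
n,l,st,_=cv2.connectedComponentsWithStats(m);i=1+np.argmax(st[1:,4]);cs,_=cv2.findContours((l==i).astype(np.uint8),0,2)
bx=cv2.boxPoints(cv2.minAreaRect(max(cs,key=cv2.contourArea)))+[180,100];print(bx,st[i])
side={(-.025,.085,.115):(297.4,152),(.025,.085,.115):(308,142.4),(.025,-.085,.115):(362,168.4),(-.025,-.085,.115):(352.4,180)}
obs=[('side',k,v) for k,v in side.items()]
cen=bx.mean(0)
obs+=[('top',(0,0,.115),tuple(cen)),('side',(-.025,.035,.09),(309,169)),('top',(-.025,.035,.09),(212,157)),('side',(-.121,.035,.09),(288,188)),('top',(-.121,.035,.09),(238,180)),
('side',(-.098,.035,.09),(296,180)),('top',(-.098,.035,.09),(233,174)),('side',(-.177,.035,.09),(282,195)),('top',(-.177,.035,.09),(249,192))]
def W(p,q):
    c,s=np.cos(p[2]),np.sin(p[2]);return np.array([p[0]+c*q[0]-s*q[1],p[1]+s*q[0]+c*q[1],q[2]])
f=lambda p:np.concatenate([np.array(proj(c,W(p,q)))-v for c,q,v in obs])
r=least_squares(f,[.66,.236,.87],loss='soft_l1');p=r.x;print('manifold',p.round(4),f(p).reshape(-1,2).round(1).tolist())
for n_,x in [('pin',-.025-.045),('sleeve',-.098),('mouth',-.121),('gauge',-.121-.041),('kicked',-.121-.057)]:print(n_,W(p,(x,.035,.09)).round(4))
# tray: fit corners by mask in both cams
tob=[]
for cam in('side','top'):
    im=np.asarray(read_camera(cam)).astype(int);mk=masks_of(cam,'tray')
    m=mk[0]['region'].astype(np.uint8);cs,_=cv2.findContours(m,0,2);c=max(cs,key=cv2.contourArea);print(cam,cv2.boundingRect(c))
    tob.append((cam,cv2.convexHull(c)[:,0,:].astype(float)))
box=np.array([(x,y,z) for x in(-.085,.085) for y in(-.14,.14) for z in(0,.03)])
def ft(p):
    R=[]
    for cam,h in tob:
        pj=np.array([proj(cam,W(p,q)) for q in box],np.float32);H=cv2.convexHull(pj)
        hh=h[(h[:,1]<416)]
        R+=[cv2.pointPolygonTest(H,(float(a),float(b)),True) for a,b in hh]
    return np.array(R)
r=least_squares(ft,[.51,-.28,-1.4+1.57],loss='soft_l1',diff_step=1e-3);t=r.x;print('tray',t.round(4),np.abs(ft(t)).mean())
print('comp centre',W(t,(0,.069,.005)).round(4))
E
```

```text
[[180.38969421 146.97319794]
 [230.54845428 105.66597843]
 [247.31958771 126.03092194]
 [197.16082764 167.3381424 ]] [   7   11   58   55 1201]
manifold [0.6681 0.2285 0.8195] [[-0.6, -0.8], [-0.3, -0.9], [0.4, -0.3], [-0.3, -1.1], [1.6, 0.4], [2.9, -2.8], [1.3, -2.1], [2.1, -1.3], [-0.4, -0.3], [-0.5, 1.7], [-1.2, -0.3], [-5.5, 4.5], [3.0, 2.4]]
pin [0.5948 0.2012 0.09  ]
sleeve [0.5756 0.1808 0.09  ]
mouth [0.5599 0.164  0.09  ]
gauge [0.532 0.134 0.09 ]
kicked [0.521  0.1223 0.09  ]
side (234, 301, 124, 119)
top (343, 173, 110, 75)
tray [ 0.5141 -0.2827  0.2041] 0.473246627444131
comp centre [ 0.5001 -0.2152  0.005 ]
```

```bash
cat >> h.py <<'E'
def W(p,q):
    c,s=np.cos(p[2]),np.sin(p[2]);return np.array([p[0]+c*q[0]-s*q[1],p[1]+s*q[0]+c*q[1],q[2]])
E
python3 - <<'E'
from h import *
from scipy.optimize import least_squares
side={(-.025,.085,.115):(297.4,152),(.025,.085,.115):(308,142.4),(.025,-.085,.115):(362,168.4),(-.025,-.085,.115):(352.4,180)}
bx=[[180.4,147],[230.5,105.7],[247.3,126],[197.2,167.3]]
obs=[('side',k,v) for k,v in side.items()]
obs+=[('top',(0,0,.115),tuple(np.mean([[188,145],[236,112],[246,122],[197,156]],0)))]*0
pts={'side':{-.025:(309,169),-.121:(288,188),-.098:(296,180),-.162:(282,195),-.067:(303.5,173)},'top':{-.025:(212,157),-.121:(238,180),-.098:(233,174),-.162:(249,192)}}
for c in pts:
    for x,v in pts[c].items(): obs.append((c,(x,.035,.09),v))
f=lambda p:np.concatenate([np.array(proj(c,W(p,q)))-v for c,q,v in obs])
r=least_squares(f,[.66,.236,.82],loss='soft_l1');p=r.x;print(p.round(4),f(p).reshape(-1,2).round(1).tolist())
for x in(-.067,-.098,-.121,-.162):print(x,W(p,(x,.035,.09)).round(4))
out=[]
for cam,cc in(('side',(265,150,325,215)),('top',(200,135,270,210))):
    im=np.asarray(read_camera(cam))[:,:,::-1].copy()
    x0,y0,x1,y1=cc;s=8 if cam=='side' else 7
    out.append(cv2.resize(im[y0:y1,x0:x1],(int((x1-x0)*520/(y1-y0))*1,520) if cam=='top' else (390,520),interpolation=cv2.INTER_LANCZOS4)[:, :400])
# draw predicted line positions: sleeve surface lines at phi for side
cv2.imwrite('pics/c2.png',np.hstack(out));
for phi in(0,.3,.6,.9):
    for x in(-.077,-.119):
        print(phi,x,[np.round((np.array(proj('side',W(p,(x,.035-.018*np.sin(phi),.09+.018*np.cos(phi)))))-[265,150])*[6.5,8],0),np.round((np.array(proj('top',W(p,(x,.035-.018*np.sin(phi),.09+.018*np.cos(phi)))))-[200,135])*6.93+[390,0],0)])
E
```

```text
[0.6675 0.2267 0.8159] [[-0.7, -0.4], [-0.3, -0.5], [0.3, 0.2], [-0.5, -0.5], [2.8, -2.3], [1.9, -0.8], [-0.7, 2.1], [-2.1, 1.5], [-1.1, 2.4], [1.9, -1.9], [0.1, 0.0], [-0.7, 0.0], [-0.4, -1.2]]
-0.067 [0.5961 0.2019 0.09  ]
-0.098 [0.5749 0.1793 0.09  ]
-0.121 [0.5591 0.1625 0.09  ]
-0.162 [0.531  0.1327 0.09  ]
0 -0.077 [array([230., 179.]), array([572., 220.])]
0 -0.119 [array([166., 253.]), array([647., 297.])]
0.3 -0.077 [array([241., 188.]), array([583., 211.])]
0.3 -0.119 [array([177., 262.]), array([658., 288.])]
0.6 -0.077 [array([251., 200.]), array([593., 204.])]
0.6 -0.119 [array([187., 274.]), array([667., 281.])]
0.9 -0.077 [array([259., 214.]), array([601., 200.])]
0.9 -0.119 [array([195., 288.]), array([675., 277.])]
```

View pics/c2.png

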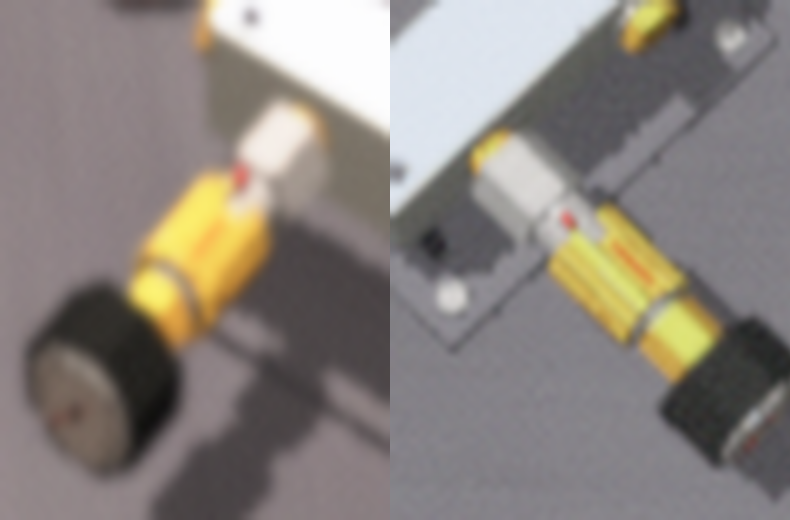

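drive_tool(
  motion=[
    [1,0.3,-0.25,0.05,0,0,-1],
    [1,0.3,-0.25,0.05,0,0,-1],
    [1,0.3,-0.25,0.05,0,0,-1],
    [1,0.3,-0.25,0.05,0,0,-1],
    [1,0.3,-0.25,0.05,0,0,-1],
    [1,0.3,-0.25,0.05,0,0,-1],
    [1,0.3,-0.25,0.05,0,0,-1],
    [1,0.3,-0.25,0.05,0,0,-1],
    [1,0.3,-0.25,0.05,0,0,-1],
    [1,0.3,-0.25,0.05,0,0,-1],
  ],
  newtons=40,
)

```text
time: 3.25
tool_pos: [0.5222, 0.2256, 0.2812]
eef_rot: [0.976, -0.216, -0.0, 0.0]
ft_force: [0.1, 1.0, -0.0]
opening: 0.0856
```

The top crop shows the red pin at crop (568,220) and the red sleeve line at (632,262). The sleeve edges give a notch about 0.39 rad from the pin, on the -y side as described.

```bash
cat >> h.py <<'E'
from scipy.spatial.transform import Rotation as Rn
YAW=.816
am=np.array([np.cos(YAW),np.sin(YAW),0]);ym=np.array([-am[1],am[0],0])
def pose(axis_pt,tilt,back=0,up=.019):
    tz=np.array([0,0,-1])*np.cos(tilt)+ym*np.sin(tilt)
    x=-ym*np.cos(tilt)-np.array([0,0,1])*np.sin(tilt)
    x=Rn.from_rotvec(am*tilt).apply(-ym)
    R=np.column_stack([x,np.cross(tz,x),tz]);return np.array(axis_pt)+tz*(up-back),Rn.from_matrix(R)
def rel(P,R,P0=None,R0=None):
    s=state();P0=s['tool_pos'] if P0 is None else P0;R0=Rn.from_quat(s['eef_rot']) if R0 is None else R0
    return np.round(P-P0,4),np.round((R*R0.inv()).as_rotvec()/(np.pi/2),4)
E
python3 - <<'E'
from h import *
c=(.5733,.179,.09)
for b in(.1,0):print(rel(*pose(c,.25,b)))
P,R=pose(c,.25)
for d in(.2,.3,.39,.5,.6):
    P2,R2=pose(c,.25-d);print(d,rel(P2,R2,P,R))
E
```

```text
(array([ 0.0657, -0.0603, -0.1127]), array([ 0.0897,  0.1322, -0.2018]))
(array([ 0.0477, -0.0434, -0.2096]), array([ 0.0897,  0.1322, -0.2018]))
0.2 (array([ 0.0027, -0.0026, -0.0006]), array([-0.0872, -0.0927,  0.    ]))
0.3 (array([ 0.0041, -0.0039, -0.0006]), array([-0.1309, -0.1391, -0.    ]))
0.39 (array([ 0.0054, -0.005 , -0.0004]), array([-0.1701, -0.1809, -0.    ]))
0.5 (array([ 0.0068, -0.0064,  0.    ]), array([-0.2181, -0.2319,  0.    ]))
0.6 (array([ 0.0082, -0.0077,  0.0006]), array([-0.2617, -0.2782,  0.    ]))
```

drive_tool(
  motion=[
    [0.8,0.0657,-0.0603,-0.1127,0.0897,0.1322,-0.2018],
    [0.8,0.0657,-0.0603,-0.1127,0.0897,0.1322,-0.2018],
    [0.8,0.0657,-0.0603,-0.1127,0.0897,0.1322,-0.2018],
    [0.8,0.0657,-0.0603,-0.1127,0.0897,0.1322,-0.2018],
    [0.8,0.0567,-0.0518,-0.161,0.0897,0.1322,-0.2018],
    [0.8,0.052,-0.0475,-0.186,0.0897,0.1322,-0.2018],
    [0.8,0.0477,-0.0434,-0.2096,0.0897,0.1322,-0.2018],
    [0.8,0.0477,-0.0434,-0.2096,0.0897,0.1322,-0.2018],
    [0.8,0.0477,-0.0434,-0.2096,0.0897,0.1322,-0.2018],
  ],
)

```text
time: 4.38
tool_pos: [0.5704, 0.1834, 0.0744]
eef_rot: [0.923, -0.365, -0.114, -0.047]
ft_force: [0.4, 0.2, 1.0]
opening: 0.0682
```

```bash
python3 - <<'E'
from h import *
out=[]
for cam,cc in(('side',(255,130,335,220)),('top',(190,125,270,215))):
    im=np.asarray(read_camera(cam))[:,:,::-1].copy();x0,y0,x1,y1=cc
    out.append(cv2.resize(im[y0:y1,x0:x1],(400,450),interpolation=cv2.INTER_CUBIC))
cv2.imwrite('pics/c3.png',np.hstack(out));print(state()['ft_force'],state()['time'])
E
```

```text
[ 0.42977011  0.18107804 -0.50246243] 4.475
```

View pics/c3.png

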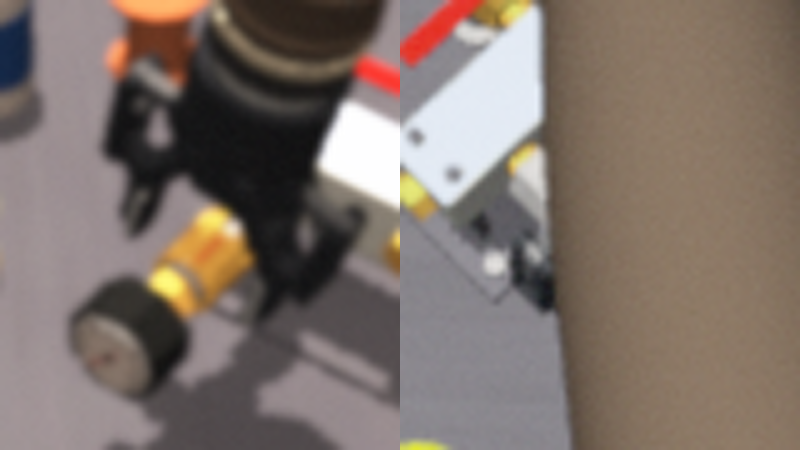

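The side crop shows the fingers on either side of the sleeve, with tips at (140,225) and (265,300). I close now.

drive_tool(
  motion=[
    [0,0,0,0,0,0,0],
    [0,0,0,0,0,0,0],
    [0,0,0,0,0,0,0],
    [0,0,0,0,0,0,0],
    [0,0,0,0,0,0,0],
    [0,0,0,0,0,0,0],
  ],
  newtons=40,
)

```text
time: 5.22
tool_pos: [0.5715, 0.181, 0.0722]
eef_rot: [0.922, -0.366, -0.114, -0.046]
ft_force: [3.5, -4.8, 1.8]
opening: 0.035
```

drive_tool(
  motion=[
    [0,0.0035,-0.0032,-0.0003,-0.085,-0.09,0],
    [0,0.0055,-0.005,-0.0005,-0.13,-0.138,0],
    [0,0.0072,-0.0067,-0.0004,-0.17,-0.181,0],
    [0,0.0072,-0.0067,-0.0004,-0.17,-0.181,0],
    [0,0.0072,-0.0067,-0.0004,-0.17,-0.181,0],
    [0,0.0072,-0.0067,-0.0004,-0.17,-0.181,0],
  ],
)

```text
time: 5.98
tool_pos: [0.5768, 0.1759, 0.0712]
eef_rot: [0.927, -0.368, 0.064, 0.025]
ft_force: [-1.8, 3.6, -0.5]
opening: 0.035
```

drive_tool(
  motion=[
    [0,0.001,0.001,0,0,0,0],
    [0,0.002,0.0022,0,0,0,0],
    [0,0.0027,0.0029,0,0,0,0],
    [0,0.0027,0.0029,0,0,0,0],
    [0,0.0027,0.0029,0,0,0,0],
  ],
)

```text
time: 6.6
tool_pos: [0.5776, 0.1768, 0.0711]
eef_rot: [0.927, -0.368, 0.064, 0.028]
ft_force: [-9.1, -3.4, 5.4]
opening: 0.0348
```

drive_tool(
  motion=[
    [0,0.0014,0.0015,0,0,0,0],
    [0,0.0021,0.0022,0,0,0,0],
    [0,0.0021,0.0022,0,0,0,0],
    [0,0.0021,0.0022,0,0,0,0],
    [0,0.0021,0.0022,0,0,0,0],
  ],
)

```text
time: 7.22
tool_pos: [0.5794, 0.1788, 0.0711]
eef_rot: [0.927, -0.368, 0.063, 0.028]
ft_force: [-10.5, -4.6, 6.9]
opening: 0.035
```

Moved 3.9 mm with little added force, so it looks unlocked. I pull fully back.

drive_tool(
  motion=[
    [0,0.0018,0.0019,0,0,0,0],
    [0,0.0036,0.0038,0,0,0,0],
    [0,0.0055,0.0058,0,0,0,0],
    [0,0.0055,0.0058,0,0,0,0],
    [0,0.0055,0.0058,0,0,0,0],
  ],
)

```text
time: 7.85
tool_pos: [0.5835, 0.1833, 0.071]
eef_rot: [0.927, -0.368, 0.063, 0.029]
ft_force: [-15.9, -7.9, 10.4]
opening: 0.0354
```

```bash
python3 - <<'E'
from h import *
snap('side','s4.png',(255,130,335,220),6)
E
```

```text
(no output)
```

View pics/s4.png

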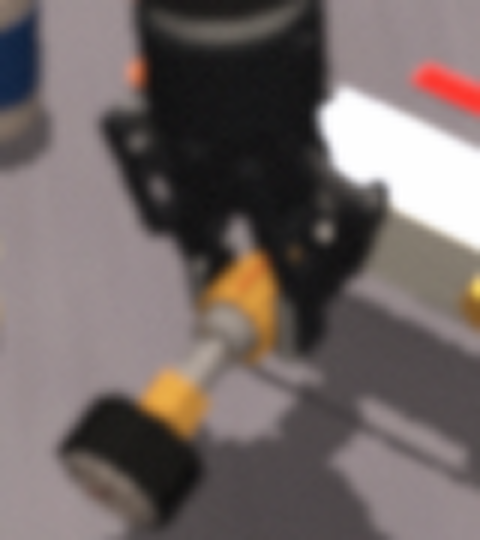

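The gauge has kicked loose: the plug shaft is visible at (210,355) and the case at (130,450). I let the sleeve forward, open, and back off.

```bash
python3 - <<'E'
from h import *
R=Rn.from_quat(state()['eef_rot']);tz=R.apply([0,0,1]);print('tz',tz.round(4),'x',R.apply([1,0,0]).round(3))
E
```

```text
tz [ 0.0947 -0.1008 -0.9904] x [ 0.721 -0.679  0.138]
```

drive_tool(
  motion=[
    [0,-0.004,-0.0043,0,0,0,0],
    [0,-0.008,-0.0085,0,0,0,0],
    [0,-0.0103,-0.011,0,0,0,0],
    [0,-0.0103,-0.011,0,0,0,0],
    [0,-0.0103,-0.011,0,0,0,0],
    [0.7,-0.0103,-0.011,0,0,0,0],
    [0.7,-0.0103,-0.011,0,0,0,0],
    [0.7,-0.0103,-0.011,0,0,0,0],
    [0.7,-0.0103,-0.011,0,0,0,0],
  ],
)

```text
time: 9.02
tool_pos: [0.5772, 0.1753, 0.0714]
eef_rot: [0.927, -0.368, 0.065, 0.026]
ft_force: [-0.2, -0.4, -1.1]
opening: 0.0599
```

drive_tool(
  motion=[
    [0.9,-0.0047,0.005,0.05,0,0,0],
    [0.9,-0.0104,0.011,0.109,0,0,0],
    [0.9,-0.1,0.09,0.16,0,0,0],
    [0.9,-0.1,0.09,0.16,0,0,0],
    [0.9,-0.1,0.09,0.16,0,0,0],
  ],
)

```text
time: 9.65
tool_pos: [0.4757, 0.2679, 0.234]
eef_rot: [0.928, -0.366, 0.066, 0.024]
ft_force: [0.4, -0.7, -0.3]
opening: 0.0771
```

```bash
python3 - <<'E'
from h import *
out=[]
for cam,cc in(('side',(255,140,335,230)),('top',(200,130,280,220))):
    im=np.asarray(read_camera(cam))[:,:,::-1].copy();x0,y0,x1,y1=cc
    out.append(cv2.resize(im[y0:y1,x0:x1],(400,450),interpolation=cv2.INTER_CUBIC))
    for l in('gauge','plug_tip','sleeve_mid','mouth'):
        print(cam,l,[(np.round(d['pixel'],1).tolist(),round(d['score'],2)) for d in mark_of(cam,l)])
cv2.imwrite('pics/c5.png',np.hstack(out))
p=[.6675,.2267,.8159]
for x in(-.162,-.178):print(W(p,(x,.035,.09)).round(4),proj('side',W(p,(x,.035,.088))),proj('top',W(p,(x,.035,.088))))
E
```

```text
side gauge [([316.6, 280.1], 0.86), ([201.9, 244.0], 0.85), ([335.0, 238.1], 0.68), ([279.4, 205.0], 0.65)]
side plug_tip [([317.8, 229.7], 0.86), ([308.9, 256.5], 0.73), ([291.8, 185.3], 0.56), ([213.0, 224.0], 0.56)]
side sleeve_mid [([294.4, 181.0], 0.75), ([276.7, 205.6], 0.38)]
side mouth [([294.3, 185.1], 0.81), ([377.5, 316.2], 0.34)]
top gauge [([253.4, 198.9], 0.73), ([277.5, 271.4], 0.65), ([281.7, 152.1], 0.63), ([357.4, 144.8], 0.3)]
top plug_tip [([234.7, 175.9], 0.73), ([269.9, 168.4], 0.69), ([252.9, 257.0], 0.61)]
top sleeve_mid [([232.2, 174.9], 0.96)]
top mouth [([237.9, 179.4], 0.69)]
[0.531  0.1327 0.09  ] [np.float64(279.9034109507486), np.float64(197.00881598821235)] [np.float64(248.67287913439284), np.float64(190.99813059685587)]
[0.52  0.121 0.09 ] [np.float64(275.9284973039568), np.float64(200.73026934077217)] [np.float64(252.7944601807381), np.float64(195.23661938183608)]
```

View pics/c5.png

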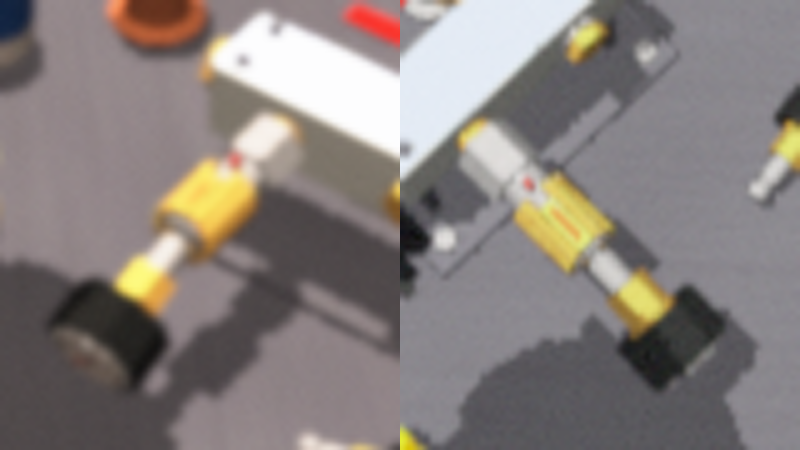

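```bash
python3 - <<'E'
from h import *
print(tri((278,205.8),(254,198)),atz('top',(254,198),.087))
g=atz('top',(254,198),.087);b=np.array([.5754,.1772,0]);print('along',(g-b)@am,'lat',(g-b)@ym)
s=b+am*(-.080)
for name,c in(('img',g),('pred',s)):print(name,np.round(c,4))
c=np.r_[(b+am*-.0805)[:2],.0895]
for bk in(.09,0):print(rel(*pose(c,0,bk)))
print(state()['time'])
E
```

```text
(array([0.5207945 , 0.11893431, 0.06996412]), [np.float64(0.004366283581537941), np.float64(0.004366283581538034)]) [0.5129176  0.11744597 0.087     ]
along -0.08633470858420975 lat 0.004572977082168292
img [0.5129 0.1174 0.087 ]
pred [0.5206 0.1189 0.    ]
(array([ 0.0429, -0.1463, -0.0702]), array([0.0613, 0.0646, 0.0011]))
(array([ 0.0429, -0.1463, -0.1602]), array([0.0613, 0.0646, 0.0011]))
10.15
```

The pictures show the sleeve forward with its line at the pin. The gauge hangs loose, sagging slightly, with its case at side (277,206) and top (254,198). I go to grasp the case.

drive_tool(
  motion=[
    [1,0.0412,-0.1481,-0.0702,0.0613,0.0646,0],
    [1,0.0412,-0.1481,-0.0702,0.0613,0.0646,0],
    [1,0.0412,-0.1481,-0.0702,0.0613,0.0646,0],
    [1,0.0412,-0.1481,-0.0702,0.0613,0.0646,0],
    [1,0.0412,-0.1481,-0.09,0.0613,0.0646,0],
    [1,0.0412,-0.1481,-0.115,0.0613,0.0646,0],
    [1,0.0412,-0.1481,-0.14,0.0613,0.0646,0],
    [1,0.0412,-0.1481,-0.16,0.0613,0.0646,0],
    [1,0.0412,-0.1481,-0.16,0.0613,0.0646,0],
    [1,0.0412,-0.1481,-0.16,0.0613,0.0646,0],
  ],
)

```text
time: 11.4
tool_pos: [0.5188, 0.118, 0.0724]
eef_rot: [0.93, -0.369, 0.001, -0.001]
ft_force: [-0.4, 0.1, 0.1]
opening: 0.0848
```

```bash
python3 - <<'E'
from h import *
out=[]
for cam,cc in(('side',(245,140,325,230)),('top',(200,130,280,220))):
    im=np.asarray(read_camera(cam))[:,:,::-1].copy();x0,y0,x1,y1=cc
    out.append(cv2.resize(im[y0:y1,x0:x1],(400,450),interpolation=cv2.INTER_CUBIC))
cv2.imwrite('pics/c6.png',np.hstack(out))
E
```

```text
(no output)
```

View pics/c6.png

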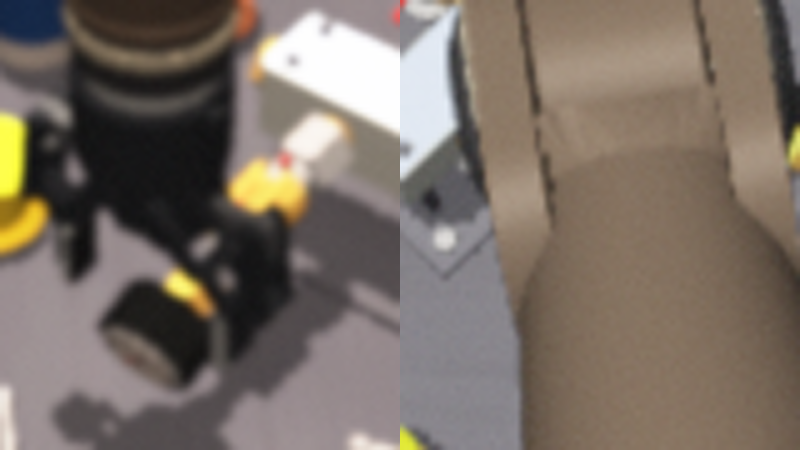

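```bash
python3 - <<'E'
from h import *
s=state();t=s['tool_pos'];f=lambda p:((np.array(proj('side',p))-[245,140])*5).round()
for z in(0,.013):print('tips L,R',f(t+ym*.045+[0,0,z]),f(t-ym*.045+[0,0,z]))
for dz in(.08,.087,.092):
  for al in(-.006,0,.006):print('case ctr',dz,al,f(np.r_[(t+am*al)[:2],dz]))
print(t)
E
```

```text
tips L,R [ 82. 290.] [226. 372.]
tips L,R [ 82. 271.] [227. 354.]
case ctr 0.08 -0.006 [146. 327.]
case ctr 0.08 0 [153. 320.]
case ctr 0.08 0.006 [161. 313.]
case ctr 0.087 -0.006 [146. 317.]
case ctr 0.087 0 [153. 310.]
case ctr 0.087 0.006 [161. 303.]
case ctr 0.092 -0.006 [146. 310.]
case ctr 0.092 0 [153. 303.]
case ctr 0.092 0.006 [161. 296.]
[0.51898807 0.11781362 0.07258872]
```

```bash
python3 - <<'E'
from h import *
b=np.array([.5754,.1772,.09])
for sag in(0,3,10):
  for n,u in(('sleeve',0),('mouth',-.023),('neck',-.053),('case',-.0815),('dial',-.098)):
    q=b+am*u;q[2]-=max(0,-u-.012)*np.tan(np.radians(sag));print(sag,n,((np.array(proj('side',q))-[255,140])*5).round(),((np.array(proj('top',q))-[200,130])*5+[400,0]).round())
E
```

```text
0 sleeve [203. 213.] [565. 219.]
0 mouth [176. 239.] [595. 249.]
0 neck [140. 273.] [633. 289.]
0 case [104. 306.] [670. 327.]
0 dial [ 83. 325.] [691. 349.]
3 sleeve [203. 213.] [565. 219.]
3 mouth [176. 239.] [595. 250.]
3 neck [140. 276.] [633. 290.]
3 case [104. 311.] [670. 328.]
3 dial [ 83. 331.] [691. 350.]
10 sleeve [203. 213.] [565. 219.]
10 mouth [176. 241.] [595. 250.]
10 neck [139. 283.] [634. 292.]
10 case [104. 323.] [671. 331.]
10 dial [ 84. 346.] [692. 354.]
```

The fingers project where they should, but the case centre (155,333) sits about 15 mm lower than planned, so the sag is larger than 3°. I lower the grasp and close.

drive_tool(
  motion=[
    [1,0,0,-0.007,0,0,0],
    [1,0,0,-0.014,0,0,0],
    [0,0,0,-0.014,0,0,0],
    [0,0,0,-0.014,0,0,0],
    [0,0,0,-0.014,0,0,0],
    [0,0,0,-0.014,0,0,0],
    [0,0,0,-0.014,0,0,0],
    [0,0,0,-0.014,0,0,0],
  ],
  newtons=30,
)

```text
time: 12.5
tool_pos: [0.518, 0.1172, 0.0573]
eef_rot: [0.929, -0.369, 0.0, -0.0]
ft_force: [-0.9, -1.2, -0.4]
opening: 0.0515
```

```bash
python3 - <<'E'
from h import *
snap('side','s7.png',(245,140,325,230),6)
print(rel(*pose((0,0,0),0))[1])
E
```

```text
[-0.0002  0.0004  0.0005]
```

View pics/s7.png

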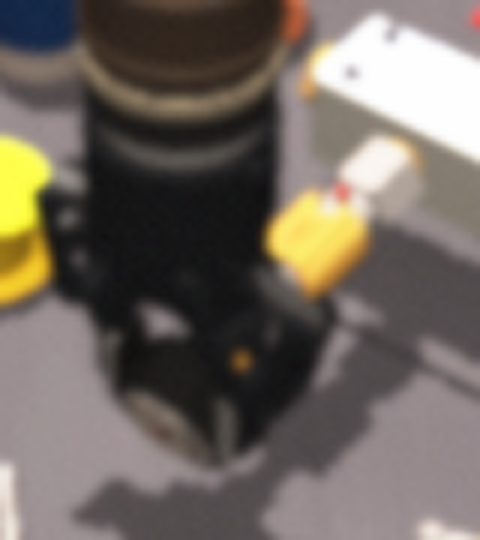

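Gripped at 51.5 mm across flats, with low forces. I draw it straight out.

drive_tool(
  motion=[
    [0,-0.003,-0.003,0,0,0,0],
    [0,-0.007,-0.0075,0,0,0,0],
    [0,-0.012,-0.0128,0,0,0,0],
    [0,-0.018,-0.0191,0,0,0,0],
    [0,-0.026,-0.0276,0,0,0,0],
    [0,-0.036,-0.0382,0,0,0,0],
    [0,-0.048,-0.051,0,0,0,0],
    [0,-0.048,-0.051,0,0,0,0],
    [0,-0.048,-0.051,0,0,0,0],
  ],
)

```text
time: 13.68
tool_pos: [0.4704, 0.0663, 0.0575]
eef_rot: [0.929, -0.369, 0.001, -0.001]
ft_force: [0.1, -0.1, -2.0]
opening: 0.0513
```

```bash
python3 - <<'E'
from h import *
print(state()['ft_force'])
snap('side','s8.png',(235,140,335,240),5)
E
```

```text
[ 0.08872639 -0.11096073 -2.02032774]
```

View pics/s8.png

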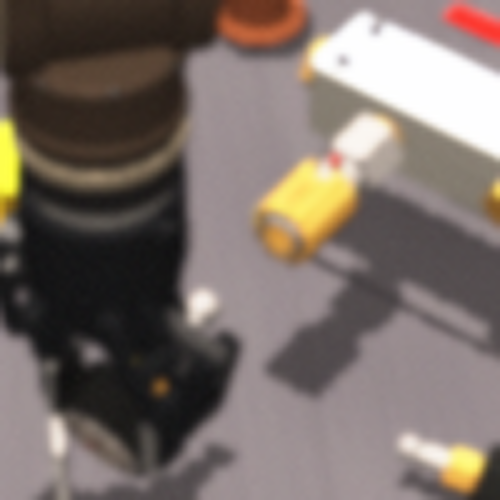

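```bash
python3 - <<'E'
from h import *
t=state()['tool_pos']
for px in((275.6,200.6),(275,201.8)):
    o,v=ray('side',px);k=((t-o)@ym)/(v@ym);q=o+k*v;print('along',(q-t)@am,'z',q[2],q.round(4))
E
```

```text
along 0.0705863537690262 z 0.09193421926819223 [0.5189 0.1179 0.0919]
along 0.06819455075734693 z 0.08966636224744173 [0.5173 0.1161 0.0897]
```

drive_tool(
  motion=[
    [0,0,0,0.04,0,0,0],
    [0,0,-0.03,0.09,0,0,0],
    [0,0,-0.07,0.13,0,0,-0.1],
    [0,0.01,-0.12,0.13,0,0,-0.2],
    [0,0.02,-0.17,0.13,0,0,-0.3],
    [0,0.03,-0.22,0.13,0,0,-0.39],
    [0,0.03,-0.27,0.13,0,0,-0.39],
    [0,0.03,-0.2815,0.13,0,0,-0.39],
    [0,0.03,-0.2815,0.13,0,0,-0.39],
    [0,0.03,-0.2815,0.13,0,0,-0.39],
  ],
)

```text
time: 14.98
tool_pos: [0.5003, -0.2139, 0.1873]
eef_rot: [0.775, -0.631, 0.0, -0.0]
ft_force: [-0.2, -0.5, -1.7]
opening: 0.0514
```

```bash
python3 - <<'E'
from h import *
snap('side','s9.png',(210,220,370,340),5)
for l in('gauge','plug_tip'):
    print(l,[(np.round(d['pixel'],1).tolist(),round(d['score'],2)) for d in mark_of('side',l)])
s=state();t=s['tool_pos'];R=Rn.from_quat(s['eef_rot']);x=R.apply([1,0,0]);a=R.apply([0,-1,0]);print(x.round(3),a.round(3))
if a[0]<0:a=-a
for th in(0,10,15,20):
    o=np.r_[t[:2]-a[:2]*.002,t[2]+.015]
    print(th,[((np.array(proj('side',o+d*(a*np.cos(np.radians(th))+np.array([0,0,np.sin(np.radians(th))]))))-[210,220])*5).round() for d in(-.018,.027,.039,.075)])
E
```

```text
gauge [([196.7, 246.7], 0.86), ([286.5, 291.5], 0.85), ([243.7, 178.8], 0.59), ([337.0, 237.1], 0.54), ([314.7, 276.4], 0.45)]
plug_tip [([323.8, 272.3], 0.93), ([319.4, 232.6], 0.83), ([213.4, 224.4], 0.66), ([312.8, 255.4], 0.6)]
[ 0.203 -0.979  0.   ] [0.979 0.203 0.001]
0 [array([310., 372.]), array([427., 341.]), array([458., 332.]), array([550., 308.])]
10 [array([310., 376.]), array([427., 334.]), array([457., 323.]), array([550., 289.])]
15 [array([311., 378.]), array([425., 331.]), array([456., 318.]), array([547., 280.])]
20 [array([313., 380.]), array([424., 328.]), array([454., 314.]), array([543., 271.])]
```

View pics/s9.png

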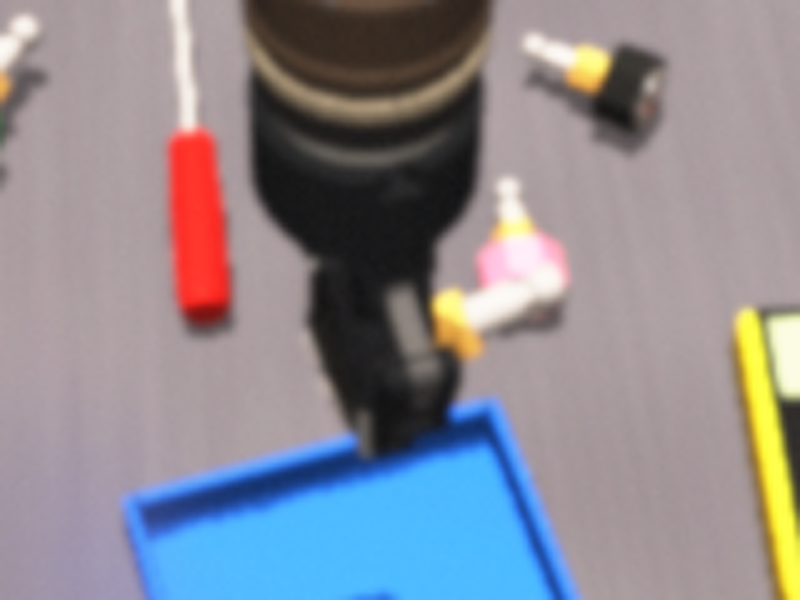

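The side crop shows the gauge held over the tray, with the plug pitched up about 15° (neck (460,322), tip (555,278)). I level it on the way down.

drive_tool(
  motion=[
    [0,-0.01,-0.003,-0.02,-0.011,0.054,0],
    [0,-0.02,-0.006,-0.05,-0.023,0.109,0],
    [0,-0.032,-0.008,-0.08,-0.034,0.163,0],
    [0,-0.032,-0.008,-0.11,-0.034,0.163,0],
    [0,-0.032,-0.008,-0.13,-0.034,0.163,0],
    [0,-0.032,-0.008,-0.145,-0.034,0.163,0],
    [0,-0.032,-0.008,-0.155,-0.034,0.163,0],
    [0,-0.032,-0.008,-0.155,-0.034,0.163,0],
    [0,-0.032,-0.008,-0.155,-0.034,0.163,0],
  ],
)

```text
time: 16.25
tool_pos: [0.4686, -0.2233, 0.033]
eef_rot: [0.769, -0.627, -0.081, 0.101]
ft_force: [0.6, -0.0, -1.6]
opening: 0.0512
```

drive_tool(
  motion=[
    [0,0,0,-0.002,0,0,0],
    [0,0,0,-0.004,0,0,0],
    [0,0,0,-0.006,0,0,0],
    [0,0,0,-0.008,0,0,0],
    [0,0,0,-0.008,0,0,0],
    [0,0,0,-0.008,0,0,0],
  ],
)

```text
time: 17.0
tool_pos: [0.4682, -0.2231, 0.0243]
eef_rot: [0.768, -0.627, -0.082, 0.101]
ft_force: [0.6, -0.3, -0.9]
opening: 0.0511
```

drive_tool(
  motion=[
    [0,0,0,-0.0015,0,0,0],
    [0,0,0,-0.003,0,0,0],
    [0,0,0,-0.004,0,0,0],
    [0,0,0,-0.004,0,0,0],
    [0,0,0,-0.004,0,0,0],
  ],
)

```text
time: 17.62
tool_pos: [0.4684, -0.2231, 0.0219]
eef_rot: [0.769, -0.627, -0.081, 0.101]
ft_force: [-1.9, 2.5, 10.6]
opening: 0.0511
```

```bash
python3 - <<'E'
from h import *
read_camera('side');
s=state();t=s['tool_pos'];a=np.array([.979,.203,0]);y=np.array([-.203,.979,0])
pt=mark_of('side','plug_tip')
for d in pt:
    o,v=ray('side',d['pixel']);k=((t-o)@y)/(v@y);q=o+k*v;print(np.round(d['pixel'],1),round(d['score'],2),'along',round((q-t)@a,4),'z',round(q[2],4))
im=np.asarray(read_camera('side'))[:,:,::-1]
O=np.r_[t[:2]+a[:2]*.004,.031];print([np.round(proj('side',O+a*u),1) for u in(.027,.039,.075)],np.round(proj('side',O),1))
# light-coloured plug pixels / brass pixels near tip prediction
c=np.array(proj('side',O+a*.057)).astype(int);print(c)
hsv=cv2.cvtColor(im.copy(),cv2.COLOR_BGR2HSV);sub=hsv[c[1]-25:c[1]+25,c[0]-35:c[0]+35]
for n,m in(('plug',(sub[...,1]<60)&(sub[...,2]>130)),('brass',(sub[...,0]>12)&(sub[...,0]<32)&(sub[...,1]>110))):
    yy,xx=np.nonzero(m);print(n,len(xx),(xx.mean()+c[0]-35,yy.mean()+c[1]-25,xx.min()+c[0]-35,xx.max()+c[0]-35) if len(xx) else '')
E
```

```text
[307.5 330.6] 0.71 along 0.0895 z 0.029
[212.4 225. ] 0.7 along -0.0743 z 0.4293
[array([281.1, 337.7]), array([286.5, 336.2]), array([302.8, 331.5])] [268.6 341.3]
[294 333]
plug 402 (np.float64(315.09452736318406), np.float64(323.6641791044776), np.int64(259), np.int64(328))
brass 5 (np.float64(278.6), np.float64(341.2), np.int64(278), np.int64(279))
```

The tip is at about z = 0.029, so the gauge is level and resting on the floor. I ease off, open and rise.

drive_tool(
  motion=[
    [0,0,0,0.001,0,0,0],
    [0,0,0,0.0015,0,0,0],
    [0.65,0,0,0.0015,0,0,0],
    [0.75,0,0,0.0015,0,0,0],
    [0.8,0,0,0.0015,0,0,0],
    [0.8,0,0,0.0015,0,0,0],
    [0.8,0,0,0.0015,0,0,0],
  ],
  newtons=20,
)

```text
time: 18.65
tool_pos: [0.4682, -0.2231, 0.0218]
eef_rot: [0.768, -0.627, -0.082, 0.101]
ft_force: [-0.2, 0.2, -0.2]
opening: 0.0683
```

drive_tool(
  motion=[
    [0.8,0,0,0.01,0,0,0],
    [0.8,0,0,0.03,0,0,0],
    [0.8,0,0,0.06,0,0,0],
    [0.8,0,0,0.12,0,0,0],
    [0.8,-0.05,0,0.18,0,0,0],
    [0.8,-0.15,0.1,0.2,0,0,0],
    [0.8,-0.15,0.1,0.2,0,0,0],
    [0.8,-0.15,0.2,0.2,0,0,0],
    [0.8,-0.15,0.2,0.2,0,0,0],
    [0.8,-0.15,0.2,0.2,0,0,0],
  ],
)

```text
time: 19.9
tool_pos: [0.3175, -0.0206, 0.223]
eef_rot: [0.771, -0.624, -0.081, 0.1]
ft_force: [0.6, -0.3, -0.3]
opening: 0.0686
```

```bash
python3 - <<'E'
from h import *
a=np.asarray(read_camera('side'))[:,:,::-1][290:420,210:370];b=np.asarray(read_camera('top'))[:,:,::-1][90:270,180:460]
cv2.imwrite('pics/f.png',np.hstack([cv2.resize(a,(370,300),interpolation=2),cv2.resize(b,(430,300),interpolation=2)]))
for c in('side','top'):
  for l in('gauge','plug_tip','sleeve_mid'):print(c,l,[(np.round(d['pixel']).tolist(),round(d['score'],2)) for d in mark_of(c,l)])
E
```

```text
side gauge [([272.0, 343.0], 0.94), ([336.0, 237.0], 0.85), ([199.0, 245.0], 0.77), ([313.0, 277.0], 0.63), ([284.0, 142.0], 0.58)]
side plug_tip [([212.0, 226.0], 0.95), ([306.0, 332.0], 0.87), ([316.0, 230.0], 0.8), ([312.0, 255.0], 0.76)]
side sleeve_mid [([296.0, 182.0], 0.64)]
top gauge [([375.0, 223.0], 0.86), ([279.0, 273.0], 0.72), ([283.0, 154.0], 0.66)]
top plug_tip [([269.0, 168.0], 0.65), ([222.0, 163.0], 0.62), ([372.0, 196.0], 0.61), ([250.0, 258.0], 0.61)]
top sleeve_mid [([231.0, 174.0], 0.6)]
```

View pics/f.png

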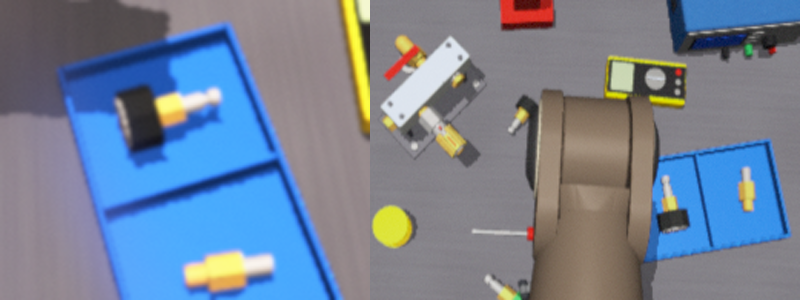

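The gauge lies flat in the empty compartment: side crop (140,115), top crop (673,220), clear of all walls. The adapter and the other objects are in place, the sleeve is forward, and the arm is clear.

```bash
python3 -c "
from h import *
print(tri((272,343),(375,223)));job_done()"
```

```text
(array([ 0.47638239, -0.22013153,  0.01617569]), [np.float64(0.0031068400053340384), np.float64(0.003106840005334088)])
the job is handed in; nothing more can be done
```

I finished the job and handed it in at about 20 s of the 58 s allowed. I turned the sleeve about 0.39 rad anticlockwise and pulled it back until the gauge kicked loose. I then let the sleeve forward and opened the gripper. The gauge came straight out and is lying flat in the tray's empty compartment.

**Last checks:**
- **Gauge:** the last picture shows it on its side, clear of the walls. Just before release, the measured plug tip height (29 mm) fitted a level gauge.
- **Surroundings:** the sleeve looks forward, the adapter and the other things in view look unmoved, and the gripper is clear.
- **Forces:** every reading stayed at or below about 21 N. The gauge touched the tray floor at about 12 N.

**What disagreed:**
- **Sag:** the loose gauge hung at about 15° instead of 3°. I lowered the grasp to suit and levelled the gauge before laying it down.
- **Floor contact:** it touched the floor about 5 mm higher than I had worked out.
- **Final position:** the two-camera measurement put the gauge centre at z = 16 mm instead of the expected 31 mm, with about 3 mm mismatch between views. I trust the picture over that height, because those detections were rough.

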